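Fit the cup-drying rod into its slanted spring clamp

TASK

Pick up the round drying rod with the necked, pointed metal head and slide it head first into the slanted clamp on the stand, past the sprung side plunger, until the head is fully home against the stop and the plunger has sprung into the neck. Let go of it there, and leave the plain dowel, the clay beaker and the glaze jar where they stand.

Things in the scene. Friction and masses are not known exactly. Their poses are not given: they have to be found in the camera images.
- drying_rod: the rod to fit: a round bar 180 mm long, 20 mm in diameter, about 0.12 kg, lying loose on the table, free to roll. Origin mid-length on its axis; x runs along the rod towards the head. From x = -90 to 43 mm a plain wooden shaft, from there to 90 mm the metal head with the neck. Best gripped on the shaft near x = -25 mm, so that the fingers stay clear of the clamp
- rod_tip (a point): middle of the rod's pointed end, at x = 90 mm of the rod. Behind it: a cone widening from 8 to 20 mm over 13 mm, a 20 mm wide band 14 mm long, then the neck: 14 mm in diameter and 8 mm long with 6 mm long sloping shoulders before and behind, its middle 37 mm from the tip
- plain_dowel: bystander: a plain wooden dowel without neck or metal, 28 mm in diameter, 150 mm long, too thick for the clamp; it lies near the rod, and the two may have changed places. Origin mid-length on its axis, x along it
- clamp_block: fixed aluminium clamp with a square bore 23 mm wide and 70 mm deep, closed by the stop at x = 70 mm. Origin on the bore's axis at its mouth, 115 mm above the table; x points along the bore inwards, 30 degrees below level; y is level; z is up, tilted 30 degrees. Outside 39 mm wide, 37 mm high; 10 mm slot along the roof. A flare before the mouth (11.5 mm long) widens the entry 8 mm each side
- clamp_stand: the fixed dark steel stand that carries the clamp; origin under the middle of its base plate (130 x 100 x 12 mm), 30 mm horizontally inward of the bore's mouth. x points level in the direction in which the rod goes in, z up
- plunger (a joint): travel in m of the sprung side plunger: 0 = out; about 0.004 while the head's wide band passes, about 0.001 in the neck. It enters the bore 33 mm past the mouth through the -y wall; its barrel and tail stand out to y = -55 mm. Spring 2.8 N at rest plus 0.7 N per mm; pushing the head past takes roughly 5 to 12 N along the bore
- plunger_nose (a point): tip of the plunger's round nose (radius 6 mm); at rest it reaches to 4 mm from the bore's axis
- beaker: bystander: an open clay beaker, 76 mm wide and 84 mm high; origin under its middle
- ochre_jar: bystander: a glaze jar with a white lid, 62 mm wide and 73 mm high; origin under its middle
Things that resemble listed ones, but are neither listed nor needed, are in the scene too. What is shaped like the drying_rod but pink or purple is not meant.

How it is judged (in metres and radians):
On the way, in this order (a step that is already met when the one before it is completed fails the run):
1. the rod is picked up clear of the table (height (world z) of drying_rod above 0.06 m), for 0.2 s.
2. the head is in the clamp and has pushed the plunger back (x of rod_tip in the frame of clamp_block between 0.035 and 0.064 m and value of joint plunger above 0.0025 m), for 0.02 s.
At the end, for the whole second after the job is handed in: the rod lies in the bore, its tip within 3.5 mm of the stop and its axis within 0.11 rad of the bore's, the plunger sprung into the neck and pressing on it (travel 0.2 to 2.5 mm), the rod released and at rest (x of rod_tip in the frame of clamp_block between 0.0665 and 0.073 m and angle between the x axis of drying_rod and the x axis of clamp_block, either way round below 0.11 rad and value of joint plunger between 0.0002 and 0.0025 m and linear speed of drying_rod below 0.01 m/s); the robot touches nothing.
It fails at once if the plain dowel is displaced by more than 40 mm (distance of plain_dowel from where it was at the start of the episode above 0.04 m).
It fails at once if the beaker or the jar is displaced by more than 30 mm (distance of any of beaker, ochre_jar from where it was at the start of the episode above 0.03 m).
It also fails if it takes over 45 s, if anything falls off the work surface, if the arm or the gripper's body presses on something with over 40 N, if the wrist force passes 120 N, or if a joint passes its speed limit or range.

ROBOT

A 6-joint arm with a two-finger parallel gripper is mounted at the origin on the work surface; the furniture and walls round the work are solid. World frame = base frame: x ahead of the robot, y to its left, z up, the work surface at z = 0. Lengths are in m, angles in degrees, forces in N, time in s.
With the tool pointing down it reaches from about 0.3 to 0.75 m from the base axis. Payload 8.5 kg.
Tool frame: the origin (TCP) lies at the very end of the fingers, on their centre line; the grasp point (between the pads) lies 19 mm behind it (env.grip_depth is the z of the grasp point in the tool frame, in m); z points along the fingers, y is the direction in which the jaws open and shut (so a half turn about z gives the same grasp; the last joint's range is limited). The gripper opens to 85 mm and grips with 20 to 120 N. Pads are 22 mm wide; open, the fingers measure 114 mm over their backs; the gripper's body (76 mm by 85 mm) begins 54 mm behind the grasp point. The pads swing forward as they close: fully open they stand 13 mm farther back than shut.
Start: joints at [55.388, 21.807, 74.336, -0, 83.858, -12.336], TCP at [0.208, 0.509, 0.231] pointing down, gripper open.
Joint ranges: [-178.18, 178.18], [-50.72, 133.34], [12.68, 142.11], [-81.47, 261.47], [9.98, 163.14], [-165.26, 165.26]. Speed limits (degrees/s): [136.94, 136.94, 180, 180, 180, 180].

INTERFACE

Orientations are given as a 3x3 rotation matrix whose columns are the frame's x, y, z axes.
In Python, from rig import env gives the robot as it stands.
- The arm moves only by the tool apply_moves, never from a script. Its argument "plan" is a list of rows, each an object of numbers: "tx", "ty", "tz": the shift along the world's x, y, z in mm; "rx", "ry", "rz": the turn, a rotation vector about the world's x, y, z in rad; "jaw": the opening, from -1 (shut) to 1 (fully open). A call has 1 to 12 rows; each row is the pose to reach, as a shift and turn from the pose measured when the call began; what a row does not reach only later rows make up. A row lasts 1/10 s, in which the tool goes at most 50 mm and 8.59 degrees, less where a joint would pass 70% of its speed; a pose out of reach is approached as far as the arm can. A call with a gripper value outside its range is refused whole. The fingers move at their own pace and stop on an object; "grip_force" is the grip in N (left out, the last holds). Time passes only in rows, so rows that repeat a pose let the fingers close. It gives the time, the measured TCP pose, the force and the opening at its end, in the units of the state.
- env.observe(): the state, without advancing time (a new reading comes with each control period).
- env.get_image(name): name is "scene" or "top"; returns a dict with "image" (480x640x3 uint8, red, green, blue), "intrinsics" (3x3 intrinsics, pixels), "world_from_camera" (4x4, takes a point from camera to world coordinates). Camera axes: x right, y up, looking along -z (the intrinsics and any distortion apply to the point x, -y, -z); pixel columns grow to the right and rows downward; lengths in m; the calibration is good to about 2 mm. A picture is of the moment at which its call begins. There is no depth.
- env.close_job(): hands the job in, once; it reports no verdict.
The state is a dict: "time_s": time; "q": joint angles; "qvel": joint speeds; "joint_efforts": joint torques, N m; "position": TCP position; "tool_rot": TCP orientation; "ft_force": force on the tool from outside, world axes, zero at the start; "wrist_torque": the same for the moment, N m; "grip_width": finger opening in m.
Only numpy, scipy, OpenCV 4.12 (cv2) and the standard library are available. Lean on these libraries where they do the work, as an engineer would, in place of code of your own. Each camera call takes 0.05 s, during which the arm holds its last target.

## Working session

There is one attempt and no reset: what is moved stays moved. The work goes in short steps, Python scripts to look and compute and a tool call to move; the robot and the scene stay as the last step left them, time stands still between calls to the robot, and variables do not carry over. Pictures are saved under pics/ and viewed, and the job is handed in when it is done.

Besides the shell and the picture viewer there is one more tool, called after ">>>" by a JSON object that holds its "fn" and its "kwargs". apply_moves: Moves the arm, as the interface text tells. Its arguments: {"type":"object","properties":{"plan":{"type":"array","items":{"type":"object","properties":{"tx":{"type":"number"},"ty":{"type":"number"},"tz":{"type":"number"},"rx":{"type":"number"},"ry":{"type":"number"},"rz":{"type":"number"},"jaw":{"type":"number"}}}},"grip_force":{"type":"number"}},"required":["plan"]}

```bash
ls; mkdir -p pics
python3 - <<'E'
from rig import env
import cv2,numpy as np
np.set_printoptions(precision=4,suppress=True)
for n in("scene","top"):
    d=env.get_image(n);cv2.imwrite(f"pics/{n}0.png",d["image"][:,:,::-1]);print(n,d["intrinsics"],d["world_from_camera"],[k for k in d])
    np.savez(f"{n}0.npz",**{k:d[k] for k in("image","intrinsics","world_from_camera")})
print(env.observe(),env.grip_depth)
E
```

```text
pics
scene [[459.133    0.     320.8202]
 [  0.     459.133  245.9673]
 [  0.       0.       1.    ]] [[ 0.7578  0.3371 -0.5587 -0.0317]
 [-0.6524  0.3735 -0.6595 -0.5809]
 [-0.0136  0.8642  0.5029  0.5802]
 [ 0.      0.      0.      1.    ]] ['image', 'intrinsics', 'world_from_camera']
top [[481.7187   0.     321.6274]
 [  0.     481.7187 241.4339]
 [  0.       0.       1.    ]] [[-0.0619  0.9735 -0.2201  0.2703]
 [-0.9981 -0.0599  0.0158  0.0633]
 [ 0.0022  0.2207  0.9753  1.215 ]
 [ 0.      0.      0.      1.    ]] ['image', 'intrinsics', 'world_from_camera']
{'time_s': 0.1, 'q': array([ 55.3884,  21.8367,  74.3775,   0.0007,  83.857 , -12.3359]), 'qvel': array([-0.0197, -0.108 , -0.1175, -0.0972, -0.0048,  0.0071]), 'joint_efforts': array([  0.0049, -44.9218, -23.1659,  -0.0001,   0.0036,  -0.    ]), 'position': array([0.2083, 0.5087, 0.2308]), 'tool_rot': array([[-0.9254,  0.3791, -0.0007],
       [ 0.3791,  0.9254, -0.001 ],
       [ 0.0003, -0.0012, -1.    ]]), 'ft_force': array([-0.0094, -0.1419, -0.3792]), 'wrist_torque': array([-0.0185,  0.0298, -0.0237]), 'grip_width': 0.08520498640548795} -0.0187
```

View pics/scene0.png

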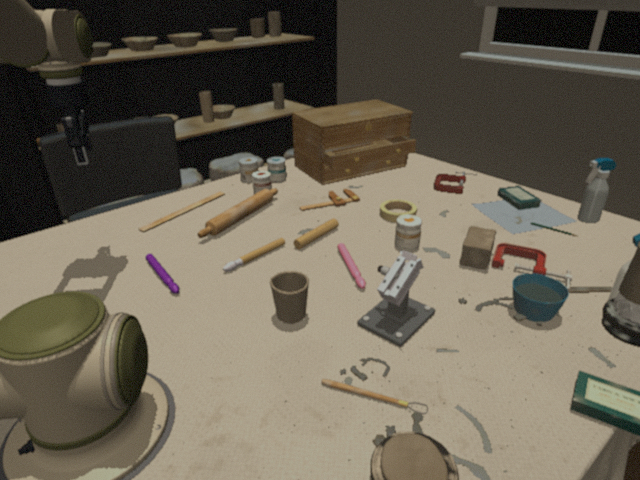

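View pics/top0.png

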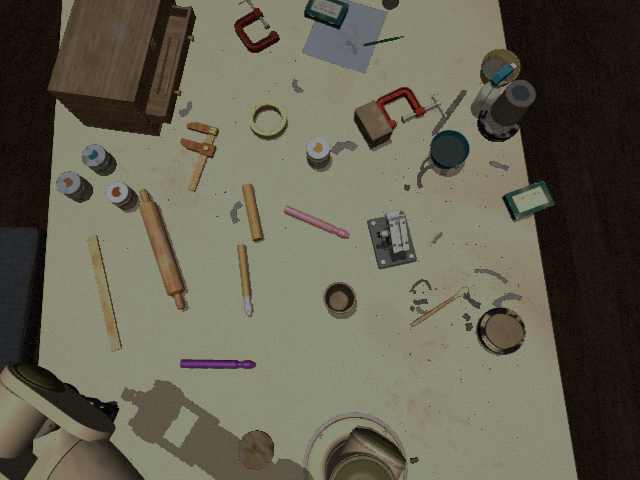

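The top view shows these candidates:
- (245,280): wooden shaft with a silver pointed head. This fits the drying_rod.
- (252,212): thicker plain dowel with no metal.
- (317,222) pink and (218,364) purple: decoys.

The clamp is at about (397,232). I'll confirm with enlarged crops.

Run:
```python
import cv2,numpy as np
t=cv2.imread("pics/top0.png");s=cv2.imread("pics/scene0.png")
a=cv2.resize(t[180:330,210:290],None,fx=4,fy=4,interpolation=cv2.INTER_CUBIC)
b=cv2.resize(t[195:280,350:440],None,fx=5,fy=5,interpolation=cv2.INTER_CUBIC)
o=np.zeros((600,800,3),np.uint8);o[:600,:320]=a;o[:425,330:780]=b;cv2.imwrite("pics/crop1.png",o)
c=cv2.resize(s[210:350,340:450],None,fx=4,fy=4,interpolation=cv2.INTER_CUBIC)
e=cv2.resize(s[210:280,215:345],None,fx=2.6,fy=2.6,interpolation=cv2.INTER_CUBIC)
o=np.zeros((600,800,3),np.uint8);o[:560,:440]=c;o[:e.shape[0],450:450+e.shape[1]]=e;cv2.imwrite("pics/crop2.png",o)
```

```text
(no output)
```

View pics/crop1.png

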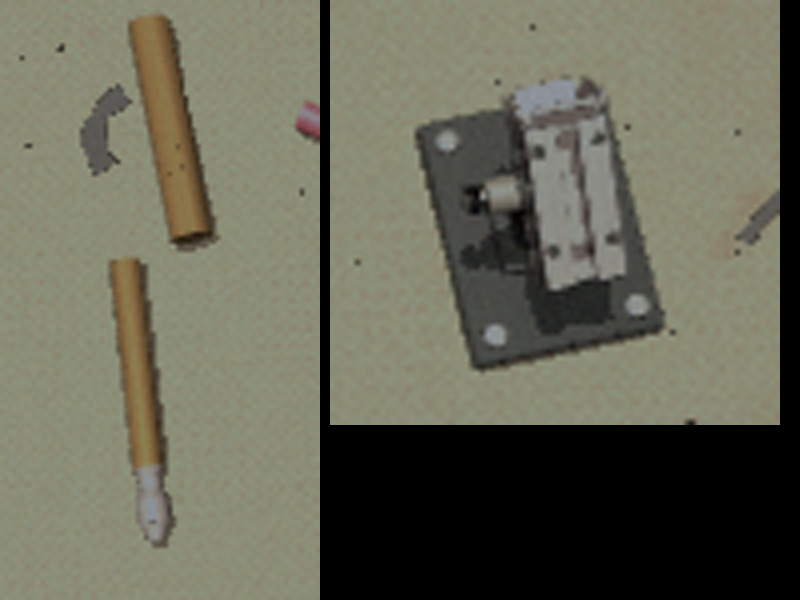

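View pics/crop2.png

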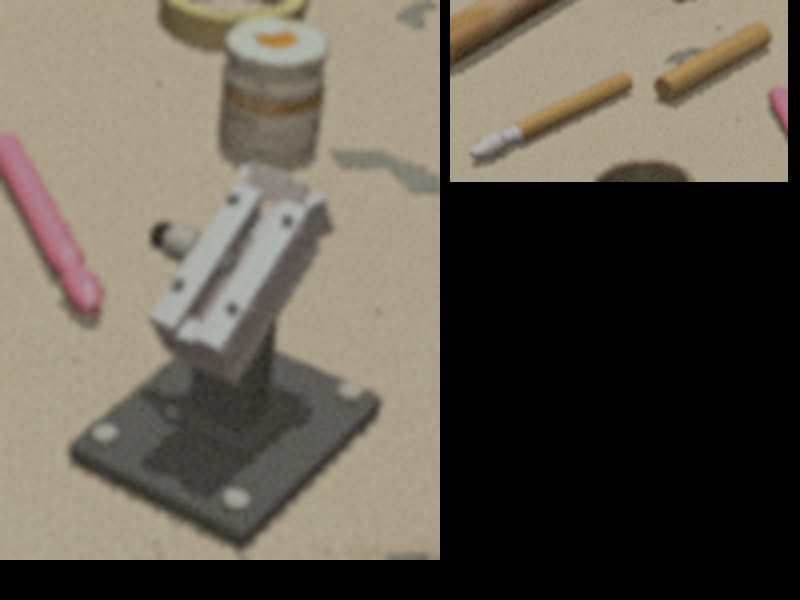

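The crops confirm it. The drying rod has its metal head at top-view (249,305), pointing towards the robot, and the dowel at (252,212) has no head. The clamp's flared mouth is the far, high end, with the plunger on its left (+y world). Next I'll measure.

```bash
cat > h.py <<'E'
import numpy as np,cv2
np.set_printoptions(precision=4,suppress=True)
class Cam:
    def __init__(s,n):
        d=np.load(n+".npz");s.im=d["image"];s.K=d["intrinsics"];s.T=d["world_from_camera"]
    def ray(s,p):
        p=np.atleast_2d(p).astype(float);n=np.c_[(p-s.K[:2,2])/[s.K[0,0],s.K[1,1]],np.ones(len(p))]
        return (n*[1,-1,-1])@s.T[:3,:3].T
    def plane(s,p,z):
        r=s.ray(p);o=s.T[:3,3];return o+r*((z-o[2])/r[:,2])[:,None]
    def proj(s,X):
        c=(np.atleast_2d(X)-s.T[:3,3])@s.T[:3,:3];c=c*[1,-1,-1];return c[:,:2]/c[:,2:]*[s.K[0,0],s.K[1,1]]+s.K[:2,2]
def snap(n,name):
    from rig import env
    d=env.get_image(n);cv2.imwrite(f"pics/{name}.png",d["image"][:,:,::-1]);np.savez(name+".npz",**{k:d[k] for k in("image","intrinsics","world_from_camera")})
    return Cam(name)
E
python3 - <<'E'
from h import *
for n,box,pb in(("top0",(225,242,265,322),(362,205,425,275)),("scene0",(220,235,290,272),(355,295,438,345))):
    c=Cam(n);im=c.im;hsv=cv2.cvtColor(im,cv2.COLOR_RGB2HSV).astype(int)
    x0,y0,x1,y1=box;g=hsv[y0:y1,x0:x1]
    print(n,"bg hsv",np.median(g.reshape(-1,3),0))
    bg=cv2.medianBlur(im,3)[y0:y1,x0:x1].astype(int);lab=cv2.cvtColor(cv2.medianBlur(im,3),cv2.COLOR_RGB2LAB).astype(int)[y0:y1,x0:x1]
    med=np.median(lab.reshape(-1,3),0);d=np.abs(lab-med);
    m=((d[...,1:].sum(-1)>9)).astype(np.uint8)
    cnt,_=cv2.findContours(m,cv2.RETR_EXTERNAL,cv2.CHAIN_APPROX_NONE)
    k=max(cnt,key=cv2.contourArea);r=cv2.minAreaRect(k);print("rod rect",np.array(cv2.boxPoints(r))+[x0,y0],cv2.contourArea(k))
    x0,y0,x1,y1=pb;v=hsv[y0:y1,x0:x1,2]
    m2=(v<95).astype(np.uint8)
    cnt,_=cv2.findContours(m2,cv2.RETR_EXTERNAL,cv2.CHAIN_APPROX_NONE);k=max(cnt,key=cv2.contourArea)
    print("plate",np.array(cv2.boxPoints(cv2.minAreaRect(k)))+[x0,y0],cv2.contourArea(k))
    print("hull poly",cv2.approxPolyDP(cv2.convexHull(k),3,True)[:,0]+[x0,y0])
    o=np.hstack([cv2.resize(a*255,(400,400),interpolation=0) for a in(m,m2)]);cv2.imwrite(f"pics/m_{n}.png",o)
E
```

```text
top0 bg hsv [ 33.  41. 141.]
rod rect [[236.3879 244.5363]
 [245.6809 243.4557]
 [254.048  315.413 ]
 [244.7551 316.4936]] 503.5
plate [[365.7648 218.9221]
 [404.449  209.5124]
 [416.869  260.5724]
 [378.1848 269.9821]] 1278.0
hull poly [[405 216]
 [416 260]
 [378 268]
 [367 221]
 [386 214]]
scene0 bg hsv [ 19.  50. 171.]
rod rect [[240.2606 256.4473]
 [282.2994 236.4288]
 [284.9242 241.9409]
 [242.8854 261.9593]] 232.0
plate [[356.2948 324.0451]
 [380.782  280.3179]
 [434.8928 310.62  ]
 [410.4056 354.3471]] 2072.5
hull poly [[434 311]
 [402 344]
 [358 325]
 [381 295]
 [407 295]]
```

Run:
```python
from h import *
t=Cam("top0");s=Cam("scene0")
P=t.plane([[241.,244],[249.4,315.9]],0.01);d=P[1]-P[0];print("rod",P,np.linalg.norm(d),np.degrees(np.arctan2(d[1],d[0])))
S=s.plane([[282.5,239.3],[228,268.]],0.01);print("rod scene ax",S,np.degrees(np.arctan2(*(S[1]-S[0])[1::-1])))
print("plate top",t.plane([[366.,220.5],[378.5,269.3],[416.5,260]],.012)[:,:2])
print("plate scene",s.plane([[358,322.5],[402,341],[434,310]],.012)[:,:2])
o=[cv2.resize(t.im[200:280,355:425],None,fx=7,fy=7,interpolation=0)[:,:,::-1]]
cv2.imwrite("pics/z1.png",o[0])
cv2.imwrite("pics/z2.png",cv2.resize(s.im[245:345,350:440],None,fx=6,fy=6,interpolation=0)[:,:,::-1])
```

```text
rod [[0.5482 0.2502 0.01  ]
 [0.3645 0.2341 0.01  ]] 0.1844527576562576 -174.96464545526337
rod scene ax [[0.5515 0.2576 0.01  ]
 [0.3782 0.2334 0.01  ]] -172.05869082741012
plate top [[ 0.5902 -0.0742]
 [ 0.4609 -0.0953]
 [ 0.4788 -0.1937]]
plate scene [[ 0.4627 -0.1035]
 [ 0.4857 -0.1932]
 [ 0.6015 -0.176 ]]
```

View pics/z1.png

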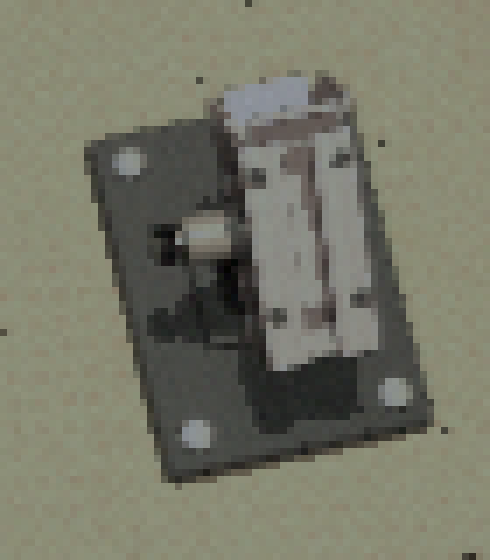

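View pics/z2.png

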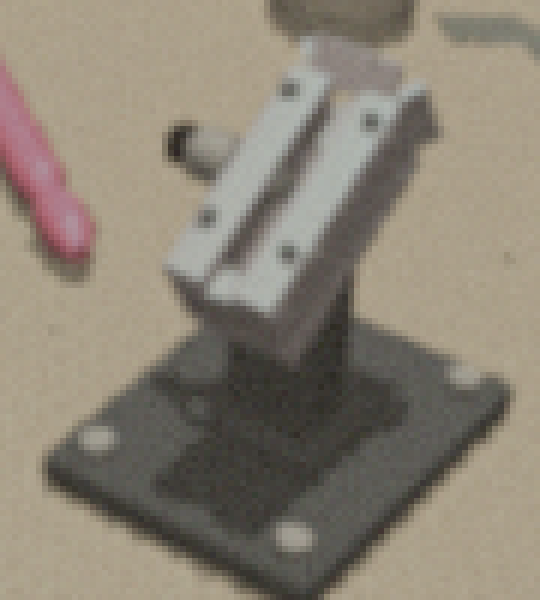

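Run:
```python
from h import *
t=Cam("top0");s=Cam("scene0")
def c(im,p):
    x,y=map(int,np.round(p));w=cv2.cvtColor(im,cv2.COLOR_RGB2GRAY)[y-4:y+5,x-4:x+5].astype(float)
    w=np.clip(w-(np.percentile(w,40)+w.max())/2.2,0,None);g=np.mgrid[-4:5,-4:5];return np.array([x+(w*g[1]).sum()/w.sum(),y+(w*g[0]).sum()/w.sum()])
pt=[c(t.im,p) for p in[(373,223),(383,262),(411,255.5)]];ps=[c(s.im,p) for p in[(366,318),(399,334),(427,307.)]]
print(pt,ps)
A=t.plane(pt,.013);B=s.plane(ps,.013);print(A[:,:2],B[:,:2])
ce=(A[0]+A[2])/2;cs=(B[0]+B[2])/2
d=A[1]-A[0];print("top center",ce,np.degrees(np.arctan2(d[1],d[0])), np.linalg.norm(d),np.linalg.norm(A[2]-A[1]))
d=B[1]-B[2];print("scene center",cs,np.degrees(np.arctan2(d[1],d[0])), np.linalg.norm(d),np.linalg.norm(B[0]-B[1]))
for yaw in(-171,-170,-169):
  a=np.radians(yaw);u=np.array([np.cos(a),np.sin(a),0]);O=(ce+cs)/2;print(yaw,O-.03*u)
```

```text
[array([372.705 , 222.4872]), array([382.6591, 261.5393]), array([411.2058, 255.332 ])] [array([365.0028, 316.7663]), array([398.5994, 333.9871]), array([428.079 , 304.9257])]
[[ 0.5835 -0.0909]
 [ 0.4799 -0.1074]
 [ 0.4914 -0.1813]] [[ 0.4841 -0.1012]
 [ 0.4946 -0.1773]
 [ 0.6048 -0.1588]]
top center [ 0.5375 -0.1361  0.013 ] -170.97431342923753 0.10492256897047084 0.07480537789707009
scene center [ 0.5445 -0.13    0.013 ] -170.50678040482762 0.11177121815002042 0.07681540394572475
-171 [ 0.5706 -0.1284  0.013 ]
-170 [ 0.5705 -0.1278  0.013 ]
-169 [ 0.5704 -0.1273  0.013 ]
```

Run:
```python
from h import *
t=Cam("top0");s=Cam("scene0")
a=np.array([[258,177],[340,157],[279,316],[360,297]])/7+[355,200]-.5
b=np.array([[289,88],[371,120],[206,217],[288,252]])/6+[350,245]-.5
def tri(p,q):
    R1,R2=t.ray(p)[0],s.ray(q)[0];k=np.linalg.lstsq(np.c_[R1,-R2],s.T[:3,3]-t.T[:3,3],rcond=None)[0]
    X=t.T[:3,3]+k[0]*R1;Y=s.T[:3,3]+k[1]*R2;return (X+Y)/2,np.linalg.norm(X-Y)
W=[]
for p,q in zip(a,b):
    X,e=tri(p,q);W.append(X);print(X,e)
W=np.array(W);u=(W[2]+W[3]-W[0]-W[1])/2;v=(W[0]+W[2]-W[1]-W[3])/2
print("u",u/np.linalg.norm(u),np.linalg.norm(u),"yaw",np.degrees(np.arctan2(u[1],u[0])),"pitch",np.degrees(np.arcsin(u[2]/np.linalg.norm(u))),"v",v,np.linalg.norm(v))
print("screw mean",W.mean(0))
pb=np.array([[97,438],[294,537],[463,375]])/6+[350,245]-.5
B=s.plane(pb,.013);print(B,(B[0]+B[2])/2)
pt=np.array([[129,164],[198,434],[395,391]])/7+[355,200]-.5
A=t.plane(pt,.013);print(A,(A[0]+A[2])/2);d=A[1]-A[0];print(np.degrees(np.arctan2(d[1],d[0])))
for p,q in((pt[1],pb[0]),(pt[2],pb[1])): print("tri bolts",tri(p,q))
for h,yaw in((0,-170.5),):
  y=np.radians(yaw);x=np.array([np.cos(y)*.866,np.sin(y)*.866,-.5]);z=np.array([np.cos(y)*.5,np.sin(y)*.5,.866])
  for O in((A[0]+A[2])/2,(B[0]+B[2])/2):
    M=np.array([O[0]-.03*np.cos(y),O[1]-.03*np.sin(y),.115])
    print("mouth",M,"screws in clamp frame",(W-M)@x,(W-M)@z,(W-M)@np.cross(z,x))
```

```text
[ 0.5458 -0.1195  0.1271] 0.0005450836777589213
[ 0.5512 -0.1476  0.1264] 0.0005532840363846875
[ 0.5032 -0.1261  0.1017] 2.011948679307176e-05
[ 0.5083 -0.1543  0.1011] 0.0002765144062882942
u [-0.8524 -0.1328 -0.5058] 0.05013355194541471 yaw -171.1416268560778 pitch -30.38454497924482 v [-0.0052  0.0282  0.0007] 0.028667623185177703
screw mean [ 0.5271 -0.1369  0.114 ]
[[ 0.4835 -0.1036  0.013 ]
 [ 0.4944 -0.1772  0.013 ]
 [ 0.5974 -0.1612  0.013 ]] [ 0.5404 -0.1324  0.013 ]
[[ 0.5823 -0.0914  0.013 ]
 [ 0.48   -0.1077  0.013 ]
 [ 0.4914 -0.1806  0.013 ]] [ 0.5369 -0.136   0.013 ]
-170.9421870258533
tri bolts (array([ 0.4794, -0.1072,  0.0174]), np.float64(0.0002779551282561512))
tri bolts (array([ 0.4908, -0.1799,  0.0169]), np.float64(0.0001672561740477753))
mouth [ 0.5665 -0.1311  0.115 ] screws in clamp frame [0.0099 0.0097 0.06   0.0599] [0.0197 0.0187 0.0192 0.0185] [-0.0148  0.0138 -0.0153  0.0133]
mouth [ 0.57   -0.1274  0.115 ] screws in clamp frame [0.0135 0.0133 0.0635 0.0635] [0.0217 0.0208 0.0213 0.0206] [-0.0118  0.0168 -0.0123  0.0164]
```

>>> {"fn": "apply_moves", "kwargs": {"plan": [{"tx": 34, "ty": -33, "tz": 0, "rz": 0.06, "jaw": 0.4}, {"tx": 68, "ty": -66, "tz": 0, "rz": 0.12, "jaw": 0.4}, {"tx": 102, "ty": -99, "tz": -10, "rz": 0.18, "jaw": 0.4}, {"tx": 136, "ty": -132, "tz": -30, "rz": 0.24, "jaw": 0.4}, {"tx": 170, "ty": -165, "tz": -50, "rz": 0.3, "jaw": 0.4}, {"tx": 204, "ty": -198, "tz": -70, "rz": 0.36, "jaw": 0.4}, {"tx": 238, "ty": -231, "tz": -90, "rz": 0.42, "jaw": 0.4}, {"tx": 273, "ty": -264, "tz": -111, "rz": 0.476, "jaw": 0.4}, {"tx": 273, "ty": -264, "tz": -111, "rz": 0.476, "jaw": 0.4}, {"tx": 273, "ty": -264, "tz": -111, "rz": 0.476, "jaw": 0.4}], "grip_force": 60}}

```text
validation failed for argument at $.pl...
```

Run:
```python
from h import *
t=snap("top","top1");s=snap("scene","scene1")
a=cv2.resize(t.im[180:330,200:300],None,fx=4,fy=4);b=cv2.resize(s.im[170:300,200:320],None,fx=3.3,fy=3.3)
o=np.zeros((600,800,3),np.uint8);o[:,:400]=a;o[:b.shape[0],404:404+b.shape[1]]=b[:,:396];cv2.imwrite("pics/v1.png",o[:,:,::-1])
from rig import env
o=env.observe();print(o["tool_rot"],o["q"])
```

```text
[[-0.9254  0.3791 -0.0005]
 [ 0.3791  0.9254 -0.0007]
 [ 0.0002 -0.0008 -1.    ]] [ 55.3867  21.8281  74.3633   0.0002  83.8579 -12.3373]
```

View pics/v1.png

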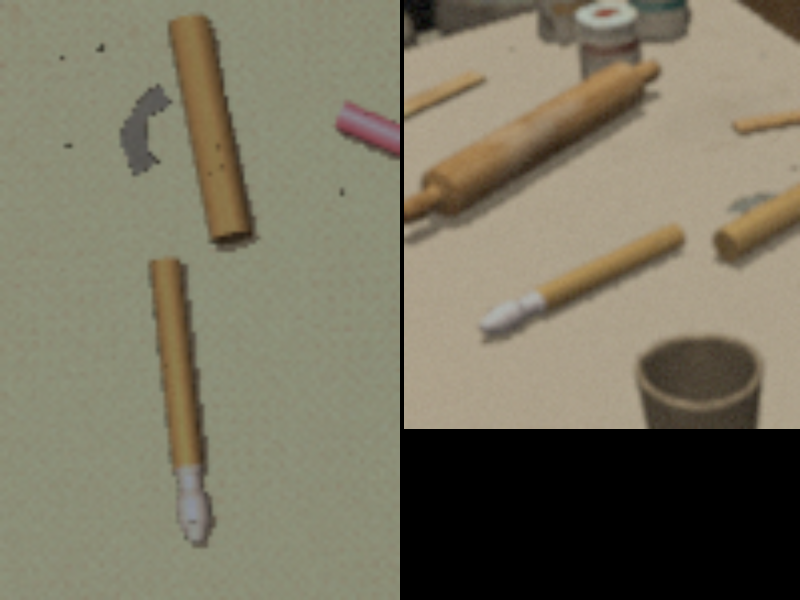

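The move was refused on validation and nothing moved. The rod and dowel are unchanged in the pictures. I'll try a minimal row with all seven keys.

>>> {"fn": "apply_moves", "kwargs": {"plan": [{"tx": 34, "ty": -33, "tz": 0, "rx": 0, "ry": 0, "rz": 0.06, "jaw": 0.4}], "grip_force": 60}}

```text
time_s: 0.3
position: [0.2403, 0.4775, 0.2306]
tool_rot: [[-0.948, 0.317, -0.001], [0.317, 0.948, -0.0], [0.001, -0.0, -1.0]]
ft_force: [2.1, 0.1, 0.6]
grip_width: 0.0735
```

>>> {"fn": "apply_moves", "kwargs": {"plan": [{"tx": 35, "ty": -34, "tz": 0, "rx": 0, "ry": 0, "rz": 0.06, "jaw": 0.4}, {"tx": 70, "ty": -68, "tz": -10, "rx": 0, "ry": 0, "rz": 0.12, "jaw": 0.4}, {"tx": 105, "ty": -102, "tz": -25, "rx": 0, "ry": 0, "rz": 0.18, "jaw": 0.4}, {"tx": 140, "ty": -136, "tz": -45, "rx": 0, "ry": 0, "rz": 0.24, "jaw": 0.4}, {"tx": 175, "ty": -170, "tz": -65, "rx": 0, "ry": 0, "rz": 0.3, "jaw": 0.4}, {"tx": 210, "ty": -204, "tz": -90, "rx": 0, "ry": 0, "rz": 0.36, "jaw": 0.4}, {"tx": 241, "ty": -233, "tz": -110, "rx": 0, "ry": 0, "rz": 0.41, "jaw": 0.4}, {"tx": 241, "ty": -233, "tz": -110, "rx": 0, "ry": 0, "rz": 0.41, "jaw": 0.4}, {"tx": 241, "ty": -233, "tz": -110, "rx": 0, "ry": 0, "rz": 0.41, "jaw": 0.4}], "grip_force": 60}}

```text
time_s: 1.2
position: [0.4817, 0.2436, 0.1198]
tool_rot: [[-0.996, -0.084, -0.003], [-0.084, 0.996, -0.001], [0.003, -0.001, -1.0]]
ft_force: [-0.4, 0.4, 0.9]
grip_width: 0.0593
```

Run:
```python
from h import *
t=snap("top","top2");s=snap("scene","scene2")
a=cv2.resize(t.im[180:330,200:300],None,fx=4,fy=4);b=cv2.resize(s.im[140:300,200:320],None,fx=3.3,fy=3.3)
o=np.zeros((600,800,3),np.uint8);o[:,:400]=a;o[:b.shape[0],404:404+b.shape[1]]=b[:,:396];cv2.imwrite("pics/v2.png",o[:,:,::-1])
# triangulate rod tail centre & neck/shaft boundary
```

```text
(no output)
```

View pics/v2.png

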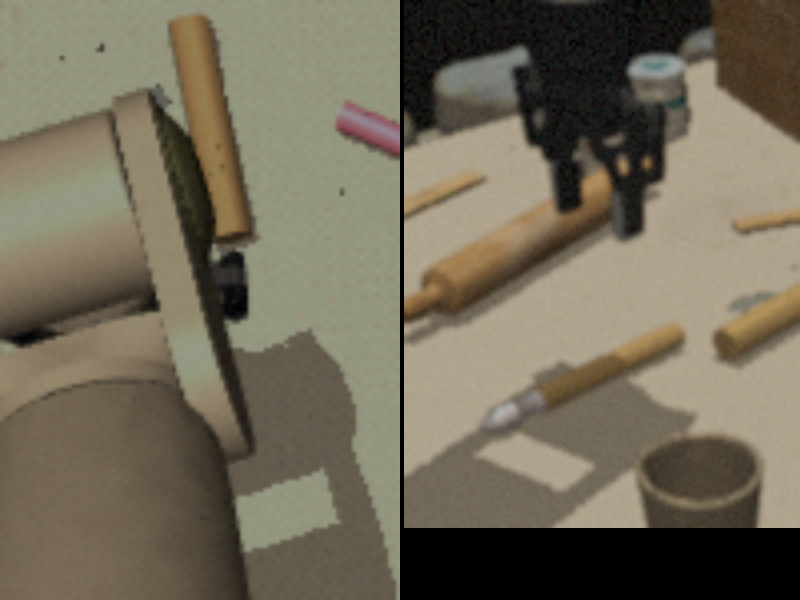

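The gripper hovers open over the rod's shaft, with its fingers at scene crop (565–630, 190–230) and the rod beneath, still in place. Descending.

>>> {"fn": "apply_moves", "kwargs": {"plan": [{"tx": 0, "ty": 1, "tz": -35, "rx": 0, "ry": 0, "rz": 0, "jaw": 0.4}, {"tx": 0, "ty": 1, "tz": -70, "rx": 0, "ry": 0, "rz": 0, "jaw": 0.4}, {"tx": 0, "ty": 1, "tz": -95, "rx": 0, "ry": 0, "rz": 0, "jaw": 0.4}, {"tx": 0, "ty": 1, "tz": -108, "rx": 0, "ry": 0, "rz": 0, "jaw": 0.4}, {"tx": 0, "ty": 1, "tz": -115, "rx": 0, "ry": 0, "rz": 0, "jaw": 0.4}, {"tx": 0, "ty": 1, "tz": -116, "rx": 0, "ry": 0, "rz": 0, "jaw": 0.4}], "grip_force": 60}}

```text
time_s: 1.9
position: [0.4802, 0.2472, 0.0054]
tool_rot: [[-0.996, -0.089, -0.001], [-0.089, 0.996, -0.0], [0.001, 0.0, -1.0]]
ft_force: [-1.0, -0.2, 0.2]
grip_width: 0.0597
```

Run:
```python
from h import *
s=snap("scene","scene3");b=cv2.resize(s.im[190:290,200:320],None,fx=6,fy=6);cv2.imwrite("pics/v3.png",b[:,:,::-1])
```

```text
(no output)
```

View pics/v3.png

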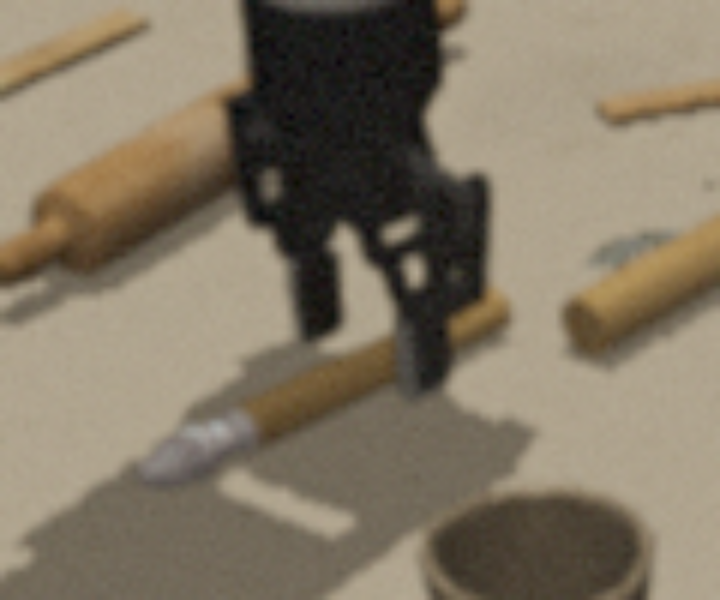

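The fingers straddle the shaft cleanly, well clear of the dowel. Closing.

>>> {"fn": "apply_moves", "kwargs": {"plan": [{"tx": 0, "ty": -2, "tz": -2, "rx": 0, "ry": 0, "rz": 0, "jaw": 0.0}, {"tx": 0, "ty": -2, "tz": -2, "rx": 0, "ry": 0, "rz": 0, "jaw": -0.4}, {"tx": 0, "ty": -2, "tz": -2, "rx": 0, "ry": 0, "rz": 0, "jaw": -1}, {"tx": 0, "ty": -2, "tz": -2, "rx": 0, "ry": 0, "rz": 0, "jaw": -1}, {"tx": 0, "ty": -2, "tz": -2, "rx": 0, "ry": 0, "rz": 0, "jaw": -1}, {"tx": 0, "ty": -2, "tz": -2, "rx": 0, "ry": 0, "rz": 0, "jaw": -1}, {"tx": 0, "ty": -2, "tz": -2, "rx": 0, "ry": 0, "rz": 0, "jaw": -1}], "grip_force": 60}}

```text
time_s: 2.65
position: [0.4808, 0.2451, 0.0046]
tool_rot: [[-0.996, -0.088, 0.001], [-0.088, 0.996, 0.0], [-0.001, 0.0, -1.0]]
ft_force: [-1.7, 0.1, 6.1]
grip_width: 0.0177
```

>>> {"fn": "apply_moves", "kwargs": {"plan": [{"tx": 0, "ty": 0, "tz": 15, "rx": 0, "ry": 0, "rz": 0, "jaw": -1}, {"tx": 0, "ty": 0, "tz": 40, "rx": 0, "ry": 0, "rz": 0, "jaw": -1}, {"tx": 0, "ty": 0, "tz": 80, "rx": 0, "ry": 0, "rz": 0, "jaw": -1}, {"tx": 0, "ty": 0, "tz": 120, "rx": 0, "ry": 0, "rz": 0, "jaw": -1}, {"tx": 0, "ty": 0, "tz": 160, "rx": 0, "ry": 0, "rz": 0, "jaw": -1}, {"tx": 0, "ty": 0, "tz": 200, "rx": 0, "ry": 0, "rz": 0, "jaw": -1}, {"tx": 0, "ty": 0, "tz": 200, "rx": 0, "ry": 0, "rz": 0, "jaw": -1}, {"tx": 0, "ty": 0, "tz": 200, "rx": 0, "ry": 0, "rz": 0, "jaw": -1}], "grip_force": 60}}

```text
time_s: 3.45
position: [0.4807, 0.2451, 0.2048]
tool_rot: [[-0.996, -0.088, 0.002], [-0.088, 0.996, 0.001], [-0.002, 0.001, -1.0]]
ft_force: [0.2, 0.8, -1.6]
grip_width: 0.0174
```

Run:
```python
from h import *
s=snap("scene","scene4");t=snap("top","top4")
b=cv2.resize(s.im[100:240,180:330],None,fx=4,fy=4);a=cv2.resize(t.im[160:360,180:280],None,fx=2,fy=2)
o=np.zeros((600,800,3),np.uint8);o[:560,:600]=b;o[:400,600:]=a;cv2.imwrite("pics/v4.png",o[:,:,::-1])
```

```text
(no output)
```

View pics/v4.png

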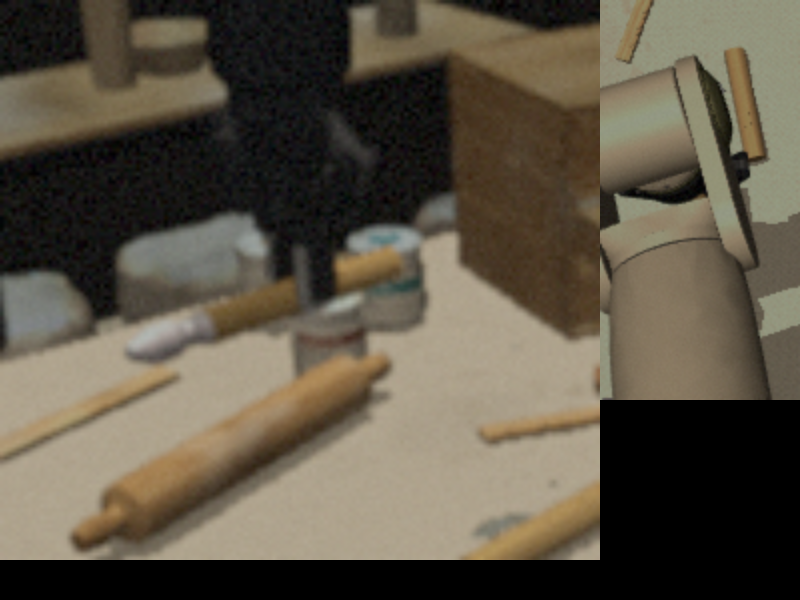

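```bash
cat >> h.py <<'E'
def vplane(c,p,P0,d):
    n=np.array([d[1],-d[0],0.]);r=c.ray(p);o=c.T[:3,3];return o+r*((np.array(P0)-o)@n/(r@n))[:,None]
E
python3 - <<'E'
from h import *
s=Cam("scene4")
X=vplane(s,[[212.3,187.7],[280.7,164.5]],[.4807,.2451,0],[-.996,-.088,0]);print(X)
d=X[1]-X[0];print(np.linalg.norm(d),np.degrees(np.arctan2(d[2],np.hypot(*d[:2]))))
g=X.copy();print("dist tip->tcp along",(X-[.4807,.2451,.2048])@[-.996,-.088,0])
E
```

```text
[[0.3686 0.2352 0.2106]
 [0.5558 0.2517 0.2097]]
0.18789515950472227 -0.2842916737541608
dist tip->tcp along [ 0.1125 -0.0754]
```

The rod is held level at z≈0.210, with its axis 5 mm behind the TCP. Now I'll compute the pre-insert pose.

```bash
cat > goal.py <<'E'
from h import *
from scipy.spatial.transform import Rotation as Ro
from rig import env
yaw=np.radians(-171.1);x=np.array([np.cos(yaw)*.866,np.sin(yaw)*.866,-.5]);z=np.array([np.cos(yaw)*.5,np.sin(yaw)*.5,.866]);y=np.cross(z,x)
M=np.array([.5664,-.1308,.115])
Rg=np.c_[x,-y,-z]
def pose(tip,gt=.1135,off=.0055): return M+(tip-gt)*x-z*off
def go(tip):
    o=env.observe();print("shift mm",(pose(tip)-o["position"])*1e3,"rv",Ro.from_matrix(Rg@o["tool_rot"].T).as_rotvec(),"goal",pose(tip))
if __name__=="__main__":
    for tip in(-.06,-.03): go(tip)
    o=env.observe();print("clamp axes",x,y,z,o["q"])
E
python3 goal.py
```

```text
shift mm [ 237.3854 -352.0618   -6.208 ] rv [ 0.0639 -0.5214  0.0654] goal [ 0.7176 -0.1071  0.197 ]
shift mm [ 211.7182 -356.0812  -21.208 ] rv [ 0.0639 -0.5214  0.0654] goal [ 0.6919 -0.1111  0.182 ]
clamp axes [-0.8556 -0.134  -0.5   ] [ 0.1547 -0.9879  0.    ] [-0.494  -0.0774  0.866 ] [ 14.4294  22.0214  78.8511   0.0121  79.2168 -80.6375]
```

>>> {"fn": "apply_moves", "kwargs": {"plan": [{"tx": 10, "ty": -10, "tz": 35, "rx": 0, "ry": 0, "rz": 0, "jaw": -1}, {"tx": 30, "ty": -40, "tz": 65, "rx": 0.006, "ry": -0.05, "rz": 0.006, "jaw": -1}, {"tx": 55, "ty": -75, "tz": 85, "rx": 0.013, "ry": -0.1, "rz": 0.013, "jaw": -1}, {"tx": 80, "ty": -110, "tz": 90, "rx": 0.019, "ry": -0.16, "rz": 0.02, "jaw": -1}, {"tx": 105, "ty": -145, "tz": 90, "rx": 0.026, "ry": -0.21, "rz": 0.026, "jaw": -1}, {"tx": 130, "ty": -180, "tz": 90, "rx": 0.032, "ry": -0.26, "rz": 0.033, "jaw": -1}, {"tx": 155, "ty": -215, "tz": 90, "rx": 0.038, "ry": -0.31, "rz": 0.039, "jaw": -1}, {"tx": 180, "ty": -250, "tz": 90, "rx": 0.045, "ry": -0.36, "rz": 0.046, "jaw": -1}, {"tx": 205, "ty": -285, "tz": 90, "rx": 0.051, "ry": -0.42, "rz": 0.052, "jaw": -1}, {"tx": 225, "ty": -320, "tz": 85, "rx": 0.058, "ry": -0.47, "rz": 0.059, "jaw": -1}, {"tx": 237, "ty": -352, "tz": 80, "rx": 0.064, "ry": -0.521, "rz": 0.065, "jaw": -1}, {"tx": 237, "ty": -352, "tz": 80, "rx": 0.064, "ry": -0.521, "rz": 0.065, "jaw": -1}], "grip_force": 60}}

```text
time_s: 4.75
position: [0.7169, -0.1114, 0.2784]
tool_rot: [[-0.859, -0.15, 0.489], [-0.128, 0.989, 0.077], [-0.495, 0.003, -0.869]]
ft_force: [-1.0, 0.5, -1.2]
grip_width: 0.0177
```

```bash
python3 goal.py
```

```text
shift mm [  0.6637   4.2352 -81.4201] rv [-0.0022 -0.0059  0.0052] goal [ 0.7176 -0.1071  0.197 ]
shift mm [-25.0035   0.2158 -96.4201] rv [-0.0022 -0.0059  0.0052] goal [ 0.6919 -0.1111  0.182 ]
clamp axes [-0.8556 -0.134  -0.5   ] [ 0.1547 -0.9879  0.    ] [-0.494  -0.0774  0.866 ] [ -23.7047   27.0191   63.5486   17.159    64.8014 -126.2063]
```

>>> {"fn": "apply_moves", "kwargs": {"plan": [{"tx": 0, "ty": 4, "tz": -25, "rx": 0, "ry": -0.006, "rz": 0.005, "jaw": -1}, {"tx": 1, "ty": 4, "tz": -55, "rx": -0.002, "ry": -0.006, "rz": 0.005, "jaw": -1}, {"tx": 1, "ty": 4, "tz": -81, "rx": -0.002, "ry": -0.006, "rz": 0.005, "jaw": -1}, {"tx": 1, "ty": 4, "tz": -81, "rx": -0.002, "ry": -0.006, "rz": 0.005, "jaw": -1}, {"tx": 1, "ty": 4, "tz": -81, "rx": -0.002, "ry": -0.006, "rz": 0.005, "jaw": -1}]}}

```text
time_s: 5.25
position: [0.718, -0.1069, 0.1974]
tool_rot: [[-0.856, -0.155, 0.493], [-0.134, 0.988, 0.078], [-0.499, 0.001, -0.866]]
ft_force: [0.4, 0.1, -0.1]
grip_width: 0.0176
```

Run:
```python
from goal import *
t=snap("top","top5");s=snap("scene","scene5")
a=cv2.resize(t.im[140:260,340:460],None,fx=3.3,fy=3.3);b=cv2.resize(s.im[180:330,350:450],None,fx=4,fy=4)
o=np.zeros((600,800,3),np.uint8);o[:a.shape[0],:a.shape[1]]=a;o[:,400:]=b;cv2.imwrite("pics/v5.png",o[:,:,::-1])
go(-.06)
o=env.observe();R=o["tool_rot"];tip=o["position"]+R@[.1135,0,-.0055];tail=tip-.18*R[:,0];print("pred tip px",t.proj(tip),s.proj(tip),"tail",t.proj(tail),s.proj(tail))
```

```text
shift mm [-0.9225  0.0913 -2.2657] rv [ 0.0007  0.0025 -0.0001] goal [ 0.7176 -0.1071  0.197 ]
pred tip px [[391.1797 192.1493]] [[424.8089 237.6993]] tail [[379.6261 113.664 ]] [[467.1836 170.2956]]
```

View pics/v5.png

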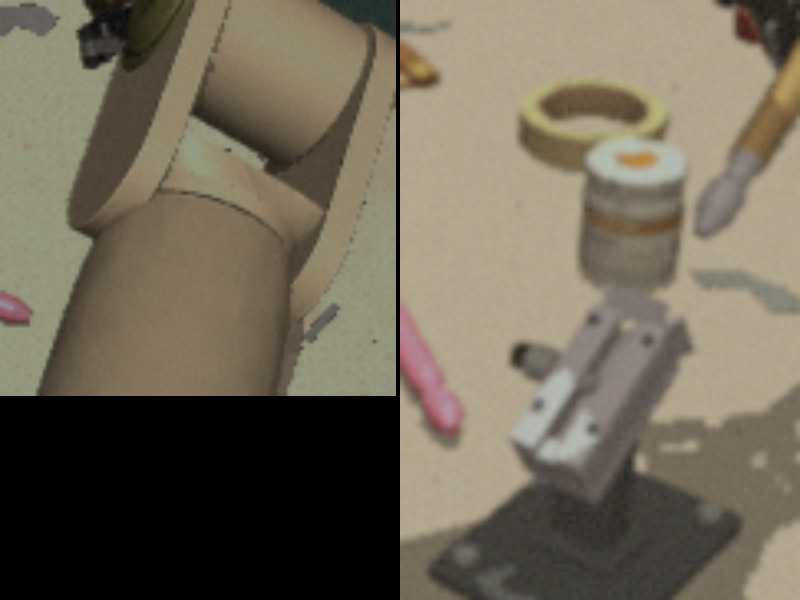

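The scene view shows the rod tip at about pixel (426.5,238), against a prediction of (424.8,237.7), so it is within about 2–3 mm. The jar and clamp are untouched. The flare covers that error, so I'll advance to the mouth.

>>> {"fn": "apply_moves", "kwargs": {"plan": [{"tx": -11, "ty": -2, "tz": -8, "rx": 0, "ry": 0.002, "rz": 0, "jaw": -1}, {"tx": -22, "ty": -3, "tz": -15, "rx": 0, "ry": 0.002, "rz": 0, "jaw": -1}, {"tx": -33, "ty": -5, "tz": -21, "rx": 0, "ry": 0.002, "rz": 0, "jaw": -1}, {"tx": -44, "ty": -7, "tz": -27.5, "rx": 0, "ry": 0.002, "rz": 0, "jaw": -1}, {"tx": -48, "ty": -7.5, "tz": -30, "rx": 0, "ry": 0.002, "rz": 0, "jaw": -1}, {"tx": -48, "ty": -7.5, "tz": -30, "rx": 0, "ry": 0.002, "rz": 0, "jaw": -1}]}}

```text
time_s: 5.95
position: [0.6706, -0.1149, 0.1702]
tool_rot: [[-0.855, -0.155, 0.495], [-0.134, 0.988, 0.076], [-0.501, -0.001, -0.865]]
ft_force: [-0.8, 0.3, -0.9]
grip_width: 0.0177
```

Run:
```python
from goal import *
s=snap("scene","scene6")
b=cv2.resize(s.im[190:320,370:470],None,fx=6,fy=6)[:600];cv2.imwrite("pics/v6.png",b[:,:,::-1])
go(0);o=env.observe();print(o["ft_force"]@np.c_[x,y,z])
R=o["tool_rot"];tip=o["position"]+R@[.1135,0,-.0055]
for k in(0,.037,.1): print((s.proj(tip-k*R[:,0])-[370,190]+.5)*6)
```

```text
shift mm [-4.7595 -0.2952 -3.3346] rv [0.0013 0.002  0.0001] goal [ 0.6662 -0.1152  0.167 ]
[-0.0518  0.2111 -0.3869]
[[246.7682 427.6209]]
[[303.8454 336.8325]]
[[397.6316 187.6541]]
```

View pics/v6.png

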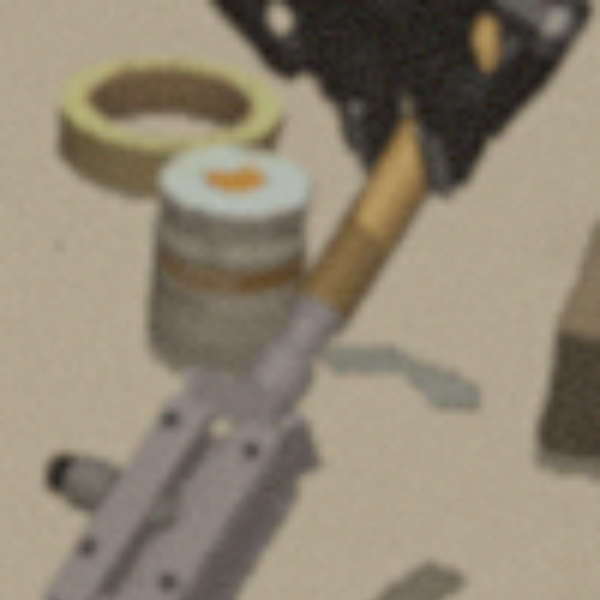

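The head is entering the flare, with the tip at crop (265,400) just below the roof lip, and there are no contact forces. I'll go on in small steps.

>>> {"fn": "apply_moves", "kwargs": {"plan": [{"tx": -9, "ty": -1, "tz": -6, "rx": 0.001, "ry": 0.002, "rz": 0, "jaw": -1}, {"tx": -13, "ty": -1.5, "tz": -8.5, "rx": 0.001, "ry": 0.002, "rz": 0, "jaw": -1}, {"tx": -17, "ty": -2, "tz": -11, "rx": 0.001, "ry": 0.002, "rz": 0, "jaw": -1}, {"tx": -21, "ty": -3, "tz": -13, "rx": 0.001, "ry": 0.002, "rz": 0, "jaw": -1}, {"tx": -22, "ty": -3, "tz": -13.5, "rx": 0.001, "ry": 0.002, "rz": 0, "jaw": -1}]}}

```text
time_s: 6.5
position: [0.6486, -0.118, 0.1566]
tool_rot: [[-0.856, -0.154, 0.494], [-0.134, 0.988, 0.077], [-0.5, -0.0, -0.866]]
ft_force: [0.0, 0.3, -1.1]
grip_width: 0.0179
```

Run:
```python
from goal import *
go(0.02);o=env.observe();print(o["ft_force"]@np.c_[x,y,z],o["wrist_torque"]@np.c_[x,y,z])
```

```text
shift mm [0.5591 0.1538 0.4275] rv [ 0.0002 -0.0004  0.0003] goal [ 0.6491 -0.1178  0.157 ]
[ 0.5095 -0.2708 -1.0333] [ 0.02   -0.2991 -0.0188]
```

The tip is about 20 mm in with no contact forces. Pushing on towards the plunger.

>>> {"fn": "apply_moves", "kwargs": {"plan": [{"tx": -3.5, "ty": -0.5, "tz": -2, "rx": 0, "ry": 0, "rz": 0, "jaw": -1}, {"tx": -7, "ty": -1, "tz": -4, "rx": 0, "ry": 0, "rz": 0, "jaw": -1}, {"tx": -10.5, "ty": -1.5, "tz": -6, "rx": 0, "ry": 0, "rz": 0, "jaw": -1}, {"tx": -14, "ty": -2.2, "tz": -8, "rx": 0, "ry": 0, "rz": 0, "jaw": -1}, {"tx": -17, "ty": -2.7, "tz": -10, "rx": 0, "ry": 0, "rz": 0, "jaw": -1}, {"tx": -20, "ty": -3.1, "tz": -11.7, "rx": 0, "ry": 0, "rz": 0, "jaw": -1}, {"tx": -23, "ty": -3.6, "tz": -13.4, "rx": 0, "ry": 0, "rz": 0, "jaw": -1}, {"tx": -25, "ty": -3.9, "tz": -14.6, "rx": 0, "ry": 0, "rz": 0, "jaw": -1}], "grip_force": 80}}

```text
time_s: 7.3
position: [0.6242, -0.1226, 0.1429]
tool_rot: [[-0.854, -0.154, 0.496], [-0.135, 0.988, 0.075], [-0.502, -0.003, -0.865]]
ft_force: [3.5, -1.3, 1.8]
grip_width: 0.0171
```

Run:
```python
from goal import *
go(0.05);go(.07);o=env.observe();print(o["ft_force"]@np.c_[x,y,z],o["wrist_torque"]@np.c_[x,y,z])
s=snap("scene","scene7")
b=cv2.resize(s.im[190:320,350:450],None,fx=6,fy=6)[:600];cv2.imwrite("pics/v7.png",b[:,:,::-1])
```

```text
shift mm [-0.8025  0.7577 -0.9319] rv [0.0022 0.0025 0.0006] goal [ 0.6234 -0.1219  0.142 ]
shift mm [-17.914   -1.9219 -10.9319] rv [0.0022 0.0025 0.0006] goal [ 0.6063 -0.1245  0.132 ]
[-3.6545  1.8668 -0.086 ] [0.5498 0.3188 0.3245]
```

View pics/v7.png

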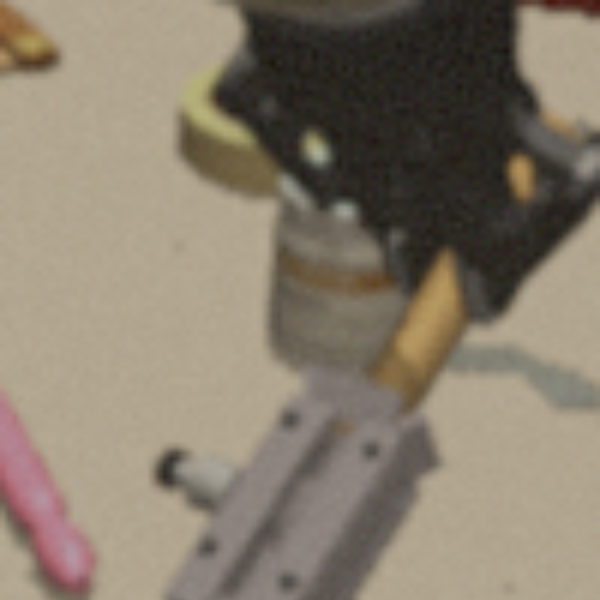

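The head is past the mouth and the plunger has engaged (3.7 N axial, 1.9 N side). Continuing carefully to the stop.

>>> {"fn": "apply_moves", "kwargs": {"plan": [{"tx": -3, "ty": 0.2, "tz": -2.1, "rx": 0.002, "ry": 0.002, "rz": 0, "jaw": -1}, {"tx": -6, "ty": -0.2, "tz": -4, "rx": 0.002, "ry": 0.002, "rz": 0, "jaw": -1}, {"tx": -9, "ty": -0.6, "tz": -5.7, "rx": 0.002, "ry": 0.002, "rz": 0, "jaw": -1}, {"tx": -12, "ty": -1, "tz": -7.4, "rx": 0.002, "ry": 0.002, "rz": 0, "jaw": -1}, {"tx": -14, "ty": -1.3, "tz": -8.6, "rx": 0.002, "ry": 0.002, "rz": 0, "jaw": -1}]}}

```text
time_s: 7.85
position: [0.6092, -0.1242, 0.1333]
tool_rot: [[-0.857, -0.154, 0.492], [-0.134, 0.988, 0.077], [-0.498, 0.0, -0.867]]
ft_force: [2.4, -3.1, 0.3]
grip_width: 0.0168
```

Run:
```python
from goal import *
go(.07);o=env.observe();print(o["ft_force"]@np.c_[x,y,z],o["wrist_torque"]@np.c_[x,y,z])
```

```text
shift mm [-2.8246 -0.3953 -1.3329] rv [ 0.     -0.0018  0.0006] goal [ 0.6063 -0.1245  0.132 ]
[-1.7662  3.4252 -0.7098] [0.6089 0.0271 0.3045]
```

>>> {"fn": "apply_moves", "kwargs": {"plan": [{"tx": -1.5, "ty": -0.2, "tz": -0.9, "rx": 0, "ry": 0, "rz": 0, "jaw": -1}, {"tx": -3, "ty": -0.4, "tz": -1.7, "rx": 0, "ry": 0, "rz": 0, "jaw": -1}, {"tx": -3, "ty": -0.4, "tz": -1.7, "rx": 0, "ry": 0, "rz": 0, "jaw": -1}]}}

```text
time_s: 8.15
position: [0.6069, -0.1248, 0.1324]
tool_rot: [[-0.855, -0.153, 0.495], [-0.133, 0.988, 0.076], [-0.501, -0.001, -0.866]]
ft_force: [5.1, -3.1, 1.3]
grip_width: 0.0165
```

Run:
```python
from goal import *
go(.07);o=env.observe();print(o["ft_force"]@np.c_[x,y,z],o["wrist_torque"]@np.c_[x,y,z])
```

```text
shift mm [-0.5976  0.2519 -0.4153] rv [0.0005 0.0007 0.0014] goal [ 0.6063 -0.1245  0.132 ]
[-4.5901  3.806  -1.1525] [0.5392 0.6829 0.2625]
```

>>> {"fn": "apply_moves", "kwargs": {"plan": [{"tx": -1.5, "ty": -0.2, "tz": -0.9, "rx": 0, "ry": 0, "rz": 0, "jaw": -1}, {"tx": -3, "ty": -0.4, "tz": -1.7, "rx": 0, "ry": 0, "rz": 0, "jaw": -1}, {"tx": -3, "ty": -0.4, "tz": -1.7, "rx": 0, "ry": 0, "rz": 0, "jaw": -1}]}}

```text
time_s: 8.45
position: [0.6065, -0.1257, 0.1332]
tool_rot: [[-0.852, -0.151, 0.501], [-0.132, 0.988, 0.074], [-0.507, -0.003, -0.862]]
ft_force: [11.5, 0.5, 5.8]
grip_width: 0.0168
```

Run:
```python
from goal import *
go(.07);o=env.observe();print(o["ft_force"]@np.c_[x,y,z],o["wrist_torque"]@np.c_[x,y,z])
s=snap("scene","scene8")
b=cv2.resize(s.im[190:320,350:450],None,fx=6,fy=6)[:600];cv2.imwrite("pics/v8.png",b[:,:,::-1])
```

```text
shift mm [-0.1335  1.1626 -1.1885] rv [0.0016 0.0082 0.0034] goal [ 0.6063 -0.1245  0.132 ]
[-12.8533   1.2489  -0.6874] [0.256  2.0919 0.0594]
```

View pics/v8.png

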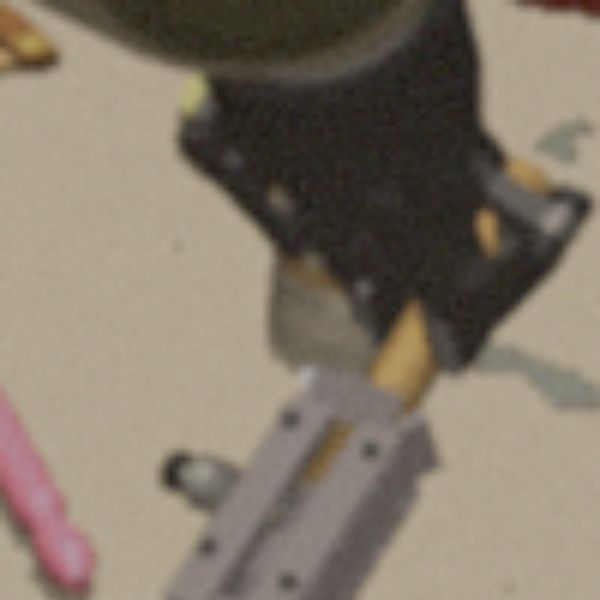

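The motion stopped at an estimated 69.7 mm, with axial force rising steeply to 13 N, so it looks like the stop. I'll check the wood/metal boundary seen through the roof slot, then press a bit harder to be sure.

Run:
```python
from goal import *
s=Cam("scene8")
for k in(.018,.021,.023,.025,.028): print(k,(s.proj(M+k*x+.010*z)-[350,190]+.5)*6)
print((s.proj(M+np.outer([.01,.06],x)-.0143*y+.0187*z)-[350,190]+.5)*6)
cv2.imwrite("pics/z8.png",cv2.resize(s.im[250:300,375:425],None,fx=12,fy=12,interpolation=cv2.INTER_CUBIC)[:,:,::-1])
```

```text
0.018 [[321.5869 470.521 ]]
0.021 [[316.7519 478.1531]]
0.023 [[313.5225 483.2506]]
0.025 [[310.2884 488.3556]]
0.028 [[305.4281 496.0274]]
[[289.0983 419.9844]
 [206.865  547.8794]]
```

>>> {"fn": "apply_moves", "kwargs": {"plan": [{"tx": -2, "ty": 0.5, "tz": -2, "rx": 0, "ry": 0.004, "rz": 0, "jaw": -1}, {"tx": -4, "ty": 0.5, "tz": -3, "rx": 0, "ry": 0.008, "rz": 0, "jaw": -1}, {"tx": -4, "ty": 0.5, "tz": -3, "rx": 0, "ry": 0.008, "rz": 0, "jaw": -1}]}}

```text
time_s: 8.8
position: [0.6061, -0.126, 0.1337]
tool_rot: [[-0.851, -0.149, 0.503], [-0.131, 0.989, 0.071], [-0.508, -0.005, -0.861]]
ft_force: [17.1, -0.0, 6.8]
grip_width: 0.0171
```

Run:
```python
from goal import *
go(.07);o=env.observe();print(o["ft_force"]@np.c_[x,y,z],o["wrist_torque"]@np.c_[x,y,z])
```

```text
shift mm [ 0.2363  1.4042 -1.7005] rv [0.0037 0.0104 0.0058] goal [ 0.6063 -0.1245  0.132 ]
[-18.0148   2.6708  -2.5278] [0.2692 2.907  0.0505]
```

View pics/z8.png

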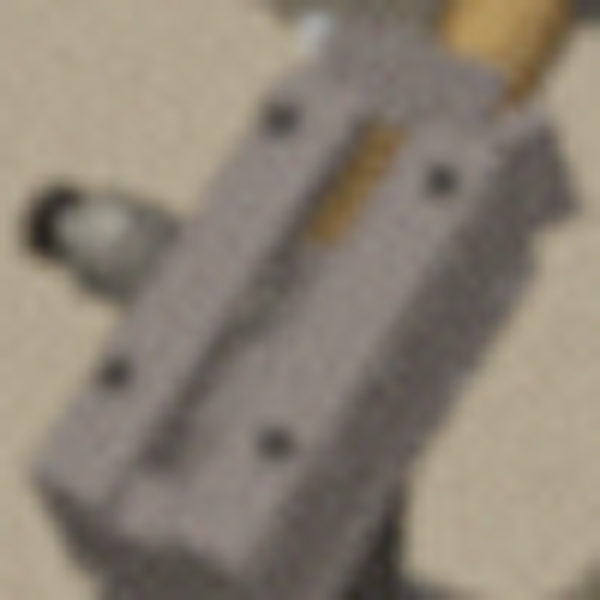

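The wood/metal boundary sits at a bore depth of about 22–23 mm, and 23 mm means home. It is rigid at 18 N with under 0.5 mm of motion. Relax, then open.

>>> {"fn": "apply_moves", "kwargs": {"plan": [{"tx": 0, "ty": 0, "tz": 0, "rx": 0, "ry": 0, "rz": 0, "jaw": -1}, {"tx": 0, "ty": 0, "tz": 0, "rx": 0, "ry": 0, "rz": 0, "jaw": -0.5}, {"tx": 0, "ty": 0, "tz": 0, "rx": 0, "ry": 0, "rz": 0, "jaw": 0}, {"tx": 0, "ty": 0, "tz": 0, "rx": 0, "ry": 0, "rz": 0, "jaw": 0.3}, {"tx": 0, "ty": 0, "tz": 0, "rx": 0, "ry": 0, "rz": 0, "jaw": 0.3}, {"tx": 0, "ty": 0, "tz": 0, "rx": 0, "ry": 0, "rz": 0, "jaw": 0.3}], "grip_force": 20}}

```text
time_s: 9.4
position: [0.6059, -0.1258, 0.1335]
tool_rot: [[-0.851, -0.149, 0.503], [-0.131, 0.989, 0.072], [-0.508, -0.005, -0.861]]
ft_force: [-0.2, 0.2, 0.2]
grip_width: 0.0553
```

Run:
```python
from goal import *
go(.07);o=env.observe();print(o["ft_force"]@np.c_[x,y,z])
s=snap("scene","scene9")
b=cv2.resize(s.im[190:320,350:450],None,fx=6,fy=6)[:600];cv2.imwrite("pics/v9.png",b[:,:,::-1])
```

```text
shift mm [ 0.4386  1.2503 -1.4938] rv [0.0032 0.0099 0.0058] goal [ 0.6063 -0.1245  0.132 ]
[ 0.0769 -0.1867  0.3022]
```

View pics/v9.png

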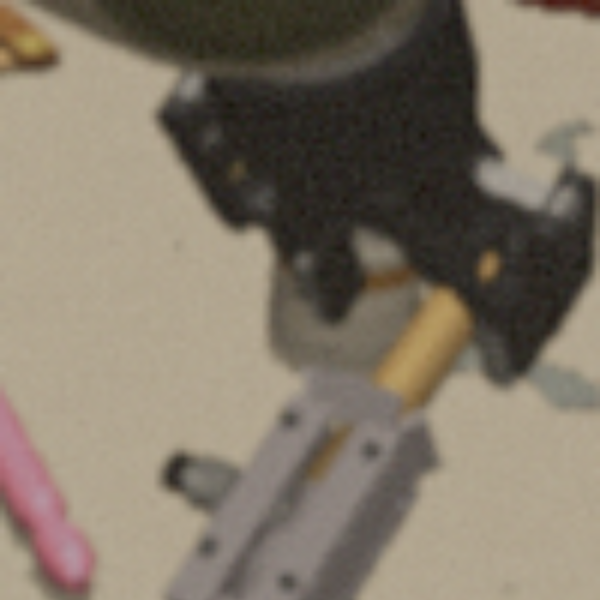

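The fingers are open, with no force, and the rod stays in. Retracting along the tool axis.

>>> {"fn": "apply_moves", "kwargs": {"plan": [{"tx": -5, "ty": -1, "tz": 9, "rx": 0, "ry": 0, "rz": 0, "jaw": 0.3}, {"tx": -15, "ty": -2, "tz": 26, "rx": 0, "ry": 0, "rz": 0, "jaw": 0.3}, {"tx": -30, "ty": -5, "tz": 52, "rx": 0, "ry": 0, "rz": 0, "jaw": 0.3}, {"tx": -50, "ty": -8, "tz": 87, "rx": 0, "ry": 0, "rz": 0, "jaw": 0.3}, {"tx": -70, "ty": -11, "tz": 125, "rx": 0, "ry": 0, "rz": 0, "jaw": 0.3}, {"tx": -80, "ty": 20, "tz": 160, "rx": 0, "ry": 0, "rz": 0, "jaw": 0.3}, {"tx": -90, "ty": 60, "tz": 180, "rx": 0, "ry": 0, "rz": 0, "jaw": 0.3}, {"tx": -100, "ty": 105, "tz": 190, "rx": 0, "ry": 0, "rz": 0, "jaw": 0.3}, {"tx": -110, "ty": 150, "tz": 200, "rx": 0, "ry": 0, "rz": 0, "jaw": 0.3}, {"tx": -120, "ty": 195, "tz": 200, "rx": 0, "ry": 0, "rz": 0, "jaw": 0.3}, {"tx": -130, "ty": 240, "tz": 200, "rx": 0, "ry": 0, "rz": 0, "jaw": 0.3}, {"tx": -130, "ty": 240, "tz": 200, "rx": 0, "ry": 0, "rz": 0, "jaw": 0.3}]}}

```text
time_s: 10.65
position: [0.4735, 0.119, 0.3345]
tool_rot: [[-0.85, -0.156, 0.504], [-0.137, 0.988, 0.076], [-0.509, -0.004, -0.861]]
ft_force: [-0.6, -0.5, -0.0]
grip_width: 0.0555
```

Run:
```python
from goal import *
s=snap("scene","scene10");t=snap("top","top10")
b=cv2.resize(s.im[200:300,370:440],None,fx=6,fy=6);a=cv2.resize(t.im[150:260,350:425],None,fx=5,fy=5)
o=np.zeros((600,800,3),np.uint8);o[:,:420]=b;o[:550,425:800]=a;cv2.imwrite("pics/v10.png",o[:,:,::-1]);cv2.imwrite("pics/v11.png",s.im[:,:,::-1])
for k in(.021,.023,.025): print(k,(s.proj(M+k*x+.010*z)-[370,200]+.5)*6)
tail=M+(.07-.18)*x;print("tail",(s.proj(tail)-[370,200]+.5)*6,(t.proj(tail)-[350,150]+.5)*5+[425,0])
```

```text
0.021 [[196.7519 418.1531]]
0.023 [[193.5225 423.2506]]
0.025 [[190.2884 428.3556]]
tail [[402.7705 118.3964]] [[617.2321 111.8517]]
```

View pics/v10.png

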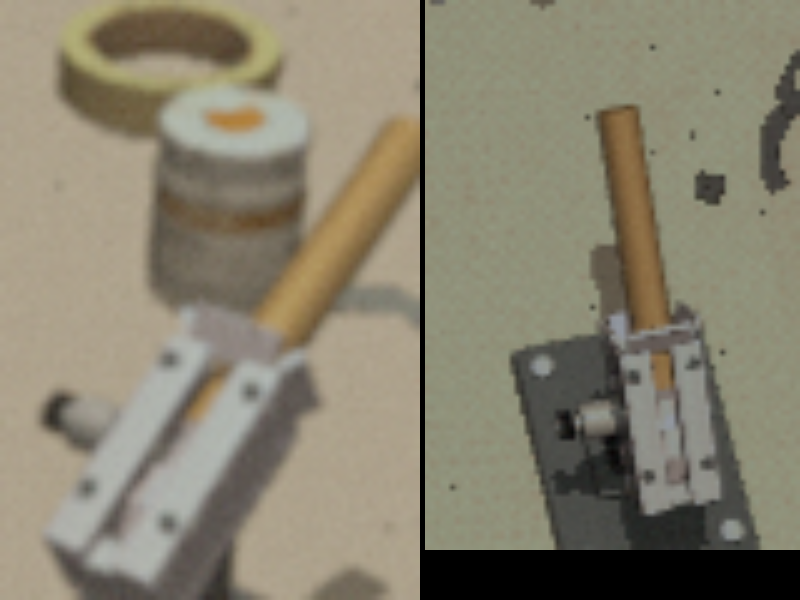

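View pics/v11.png

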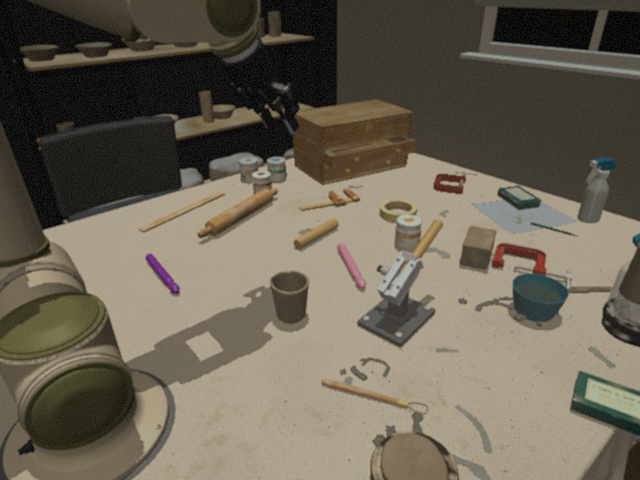

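The rod sits in the clamp. The wood/metal boundary at scene crop (195,422) matches a bore depth of 23 mm, and the tail at top crop (619,110) is where a seated rod should put it. The dowel, beaker and jar are unmoved and the arm is clear. Handing in.

Run:
```python
from rig import env
print(env.close_job())
```

```text
the job is handed in; nothing more can be done
None
```

I picked up the metal-headed drying rod and slid it head first into the slanted clamp, past the plunger, up to the stop. I then let go, moved the arm clear and handed the job in at about 10.7 s of robot time; no verdict is reported.

**Last checks**
- **Seated:** the last pushes, up to 18 N along the bore, moved the rod under 0.5 mm, with the tip at an estimated 69.7 mm of 70.
- **Seen in the slot:** the wood/metal boundary, viewed through the roof slot, sits at about 23 mm depth, where it belongs when the rod is home. It was still there after release, and the visible tail end also matches a seated rod.
- **Released:** no force on the open gripper.
- **Bystanders:** by eye in the final scene picture, the dowel, beaker and jar had not moved.

**What failed, disagreed or could not be checked**
- The first move call was refused on validation, and nothing moved. Rows giving all seven values were accepted.
- The first plate-centre estimates from the two cameras differed by up to 9 mm, so I took the clamp pose from its roof screws, which agreed to about 0.6 mm.
- During the approach the rod's tip appeared 2–3 mm off the prediction; the flare took this up.
- Plunger travel could not be read directly. That it sprang into the neck is inferred from the side force, the tip depth and the pictures.

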